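# Pop a polish tin from the spring dispenser and stop it with the other finger

## Task

Press the round plunger of the spring tin dispenser down with one fingertip, having the other finger standing across the runway beside it, so that the polish tin that shoots out is stopped by that finger before it slides off the runway's end; hold the plunger down until the tin has come to rest. Then lift the fingers away so that the plunger comes back up and the tin stays standing flat on the runway, in front of the gate. Only press and block: do not pinch or lift the tin, and leave the other things on the bench where they are.

Things in the scene. Friction and masses are not known exactly. Their poses are not given: they have to be found in the camera images.
- dispenser: Spring tin dispenser fixed to the bench: dark wood base with a steel top, 240 mm long (its y), 74 mm wide (its x), plunger block on its -x side. Origin on the bench under the runway's centre line; z up; the tin is shot along +y. Level steel runway 30 mm above the bench, centre line x = 0, waxed and slick; guide rails 8 mm high stand on it, inner faces at x = -29 and +29 mm, 6 mm thick.
- runway_end (a point): Centre of the runway's open end, on its surface: dispenser x = 0, y = +95 mm, 30 mm above the bench. A tin that nothing stops always slides off here, 30 mm down onto the bench.
- gate (a point): On the runway surface, centre line, at the gate (y = -22 mm): two prongs 8 mm high that hold the tin in its cradle (side walls 16 mm high, y = -80 to -35 mm). Pressing the plunger sinks them; a spring pusher (2.8 N falling to 1.1 N, its face stopping at y = -12 mm) then throws the tin along +y at about 1 m/s, far too fast to chase: a finger must already stand in the runway.
- housing (a point): Centre of the top of the spring housing behind the cradle: a dark steel box 68 mm wide, 63 mm long, its top 60 mm above the bench.
- catch (a point): Point on the runway's surface and centre line straight across from the plunger, at y = +60 mm, 30 mm above the bench: where the stopping finger should stand. A finger anywhere between the rails stops the tin, which fills the runway but for 3 mm a side. The tin then rests 26 mm plus half the finger's width short of it, its centre at y about +20 to +30 mm (anything from +6 to +85 is well).
- plunger_top (a point): Centre of the flat top of the plunger: round steel head 32 mm across; dispenser x = -62, y = +60 mm, 54 mm above the bench (24 above the runway) when up; moves with it. It is 62 mm from the centre line, so two fingertips set apart along dispenser x reach plunger and runway together. Fully down it is 12 mm above the runway: the other tip then hangs that high, clear of the rails, beside the tin.
- plunger (a joint): Plunger travel in m: 0 up, 0.012 fully down against its stop. Spring: 2 N at the top, 5 N fully down; comes back up when let go. The gate frees the tin at about 0.008.
- tin_mid (a point): Centre (half-way up) of the loose flat round polish tin to be popped: 52 mm across, 26 mm high, about 0.1 kg, standing flat; starts in the dispenser's cradle at dispenser x = 0, y = -46 mm. Standing on the runway this point is 43 mm above the bench. z up.
- spare_tin: Bystander: another tin of the same size, 52 mm across, 26 mm high, standing on the bench beside the dispenser. Origin centre of underside. Not to be moved.
- big_tin: Bystander: large polish tin, 84 mm across, 30 mm high. Origin centre of underside.
- bottle: Bystander: brown bottle with cork, 60 mm across, 139 mm high, beyond the dispenser. Origin centre of underside.
- dauber: Bystander: maple dauber lying on the bench beside the runway, about 125 mm long along its x, head 34 mm across at x = +40 mm, 26 mm high. Origin on the bench.
- brush: Bystander: shoe brush, 165 x 55 mm, 42 mm high. Origin centre of underside.
- jar: Bystander: brown glass jar with a steel lid, 60 mm across, 60 mm high. Origin centre of underside.

How it is judged:
On the way:
1. the plunger is held down and the popped tin has been stopped on the runway (value of joint plunger above 0.0065 m and y of tin_mid in the frame of dispenser between 0.006 and 0.085 m and z of tin_mid in the frame of dispenser between 0.038 and 0.048 m and angle between tin_mid's own z axis and vertical below 0.15 rad and linear speed of tin below 0.03 m/s), for 0.25 s.
At the end, for the whole second after the job is handed in: The tin stands flat (within 0.15 rad) and at rest on the runway, its centre 6 to 85 mm along dispenser +y and within 5 mm of the standing height, and the plunger is back up (under 3 mm) (y of tin_mid in the frame of dispenser between 0.006 and 0.085 m and z of tin_mid in the frame of dispenser between 0.038 and 0.048 m and angle between tin_mid's own z axis and vertical below 0.15 rad and linear speed of tin below 0.02 m/s and value of joint plunger below 0.003 m); the robot touches nothing.
It fails at once if the tin slides off or past the end of the runway (y of tin_mid in the frame of dispenser above 0.094 m or z of tin_mid in the frame of dispenser below 0.03 m).
It fails at once if the tin is lifted or carried (z of tin_mid in the frame of dispenser above 0.053 m).
It fails at once if the tin is tipped over (angle between tin_mid's own z axis and vertical above 0.5 rad).
It fails at once if another thing on the bench is shifted by more than 20 mm (distance of any of spare_tin, big_tin, bottle, dauber, brush, jar from where it was at the start of the episode above 0.02 m).
It also fails if it takes over 35 s, if anything falls off the work surface, if the arm or the gripper's body presses on something with over 40 N, if the wrist force passes 120 N, or if a joint passes its speed limit or range.

## Robot

A 6-joint arm with a two-finger parallel gripper is mounted at the origin on the work surface. World frame = base frame: x ahead of the robot, y to its left, z up, the work surface at z = 0. Lengths are in m, angles in rad, forces in N, time in s.
With the tool pointing down it reaches from about 0.4 to 0.825 m from the base axis. Payload 7 kg.
Tool frame: the origin (TCP) lies on the centre line of the jaws, within the pads' length; the fingertips stand 25 mm ahead of it and the grasp point (between the pads) lies 6 mm ahead of it; y points along the fingers, x is the direction in which the jaws open and shut, and the axes are right-handed (so a half turn about y gives the same grasp; the last joint's range is limited). The gripper opens to 85 mm and grips with 20 to 120 N. Pads are 22 mm wide; open, the fingers measure 114 mm over their backs; the gripper's body (76 mm by 85 mm) begins 54 mm behind the grasp point. The pads swing forward as they close: fully open they stand 13 mm farther back than shut.
Start: joints at [-1.033, 0.359, 0.012, 0, -1.224, -0.288], TCP at [0.167, -0.654, 0.256] pointing down, gripper open.
Joint ranges: [-3.07, 3.07], [-1.43, 2.12], [-1.02, 1.25], [-3.03, 1.67], [-3.05, -0], [-3.03, 3.03]. Speed limits (rad/s): [2.39, 2.39, 3.01, 3.14, 3.14, 3.14].

## Interface

Orientations are given as [roll, pitch, yaw] about the fixed x, y, z axes, in that order (R = Rz(yaw) Ry(pitch) Rx(roll)).
In Python, from workcell import r gives the robot as it stands. Calls block until the motion is done:
- r.goto(position, orientation): joint-space move of the TCP to a pose.
- r.movel(position, rot=None, vel=0.15, threshold=None): straight line of the TCP; rot=None keeps the orientation; vel is the mean speed in m/s. With threshold (N) it stops when the force on the tool has changed by that much, and returns True; else False.
- r.move_j(angles): joint-space move.
- r.open_gripper() and r.clamp(grip_force=None): open the fingers fully, or close them until they stop; grip_force is the grip in N (None keeps the last).
- r.hold(seconds).
- r.ik(position, orientation): joint angles nearest the present ones, or None.
- r.get_state(): the state.
- r.read_camera(name): name is "side" or "top"; returns a dict with "pixels" (480x640x3 uint8, red, green, blue), "fx", "fy", "cx", "cy" (pixels), "origin" and "rotation" of the camera in the world. Camera axes: x right, y down, z forward; pixel columns grow to the right and rows downward; lengths in m; the calibration is good to about 2 mm. A picture is of the moment at which its call begins. There is no depth.
A pose or a line that the arm cannot do raises r.Unreachable and nothing moves.
- r.sign_off(): hands the job in, once; it reports no verdict.
The state is a dict: "clock": time; "joints": joint angles; "qvel": joint speeds; "joint_efforts": joint torques, N m; "ee_pos": TCP position; "eef_rot": TCP orientation; "force": force on the tool from outside, world axes, zero at the start; "ft_torque": the same for the moment, N m; "opening": finger opening in m.
Only numpy, scipy, OpenCV 4.12 (cv2) and the standard library are available. Lean on these libraries where they do the work, as an engineer would, in place of code of your own. Each camera call takes 0.05 s, during which the arm holds its last target. There are 200 camera calls.

## Working session

There is one attempt and no reset: what is moved stays moved. The work goes in short steps, each a Python script; the robot and the scene stay as the last script left them, time stands still between calls to the robot, and variables do not carry over. Pictures are saved under pics/ and viewed, about 8 in all and at most 12, crops included, and the job is handed in when it is done.

```bash
mkdir -p pics; python3 - <<'E'
from workcell import r
import cv2,pickle
d={}
for n in("top","side"):
    c=r.read_camera(n);d[n]=c
    cv2.imwrite(f"pics/{n}0.png",c["pixels"][:,:,::-1])
    print(n,{k:v for k,v in c.items() if k!="pixels"})
pickle.dump(d,open("cam.pkl","wb"))
print(r.get_state())
E
```

```text
top {'fx': 579.5108235594714, 'fy': 579.5108235594714, 'cx': 323.4777049951432, 'cy': 228.28925046304343, 'origin': array([0.47582339, 0.00313705, 1.69131283]), 'rotation': array([-3.07268575, -0.01591173, -1.5549818 ])}
side {'fx': 592.5010162003014, 'fy': 592.5010162003014, 'cx': 309.3256189775822, 'cy': 243.4039417733207, 'origin': array([0.42720454, 1.17147271, 0.83587014]), 'rotation': array([-2.13490684,  0.02030424, -3.02515277])}
{'clock': 0.1, 'joints': array([-1.03292286e+00,  3.59344501e-01,  1.11531998e-02, -3.08376855e-04,
       -1.22413066e+00, -2.88087322e-01]), 'qvel': array([-0.00242419, -0.00077878,  0.00069331,  0.00131845, -0.00049424,
       -0.00127746]), 'joint_efforts': array([-2.46762553e-03, -5.84765089e+01,  2.94109386e+01,  6.95438370e+00,
       -3.11584634e-03,  5.91249844e-06]), 'ee_pos': array([ 0.16672519, -0.65367063,  0.25543966]), 'eef_rot': array([-1.57064079e+00, -1.54513413e-03,  1.82047735e+00]), 'force': array([-0.43012752,  0.07197296, -0.31361684]), 'ft_torque': array([ 0.01944575, -0.01911105,  0.01217735]), 'opening': 0.08516707984277733}
```

View pics/top0.png

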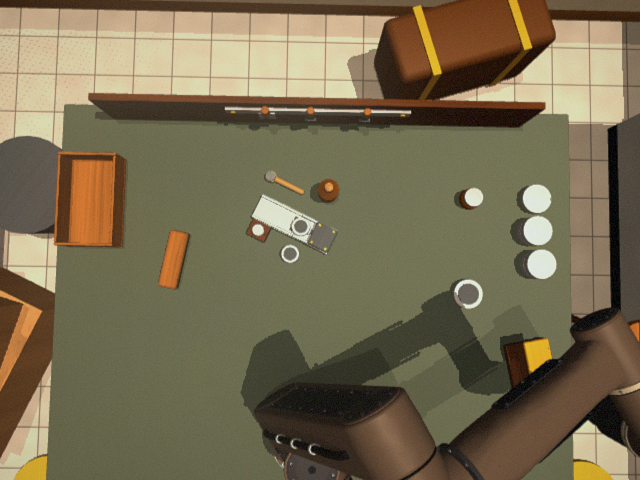

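View pics/side0.png

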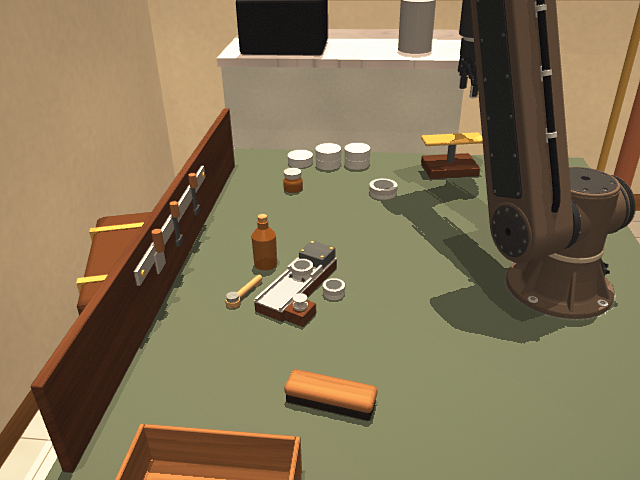

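Top: dispenser at about (295,225), plunger at about (258,230), tin at about (300,227). Side: plunger (300,301), tin (302,268). I'll enlarge both.

```bash
python3 - <<'E'
import cv2
t=cv2.imread("pics/top0.png")[160:275,235:350]; s=cv2.imread("pics/side0.png")[230:330,215:355]
cv2.imwrite("pics/topc.png",cv2.resize(t,None,fx=5,fy=5,interpolation=cv2.INTER_CUBIC))
cv2.imwrite("pics/sidec.png",cv2.resize(s,None,fx=5.7,fy=5.7,interpolation=cv2.INTER_CUBIC))
E
```

```text
(no output)
```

View pics/topc.png

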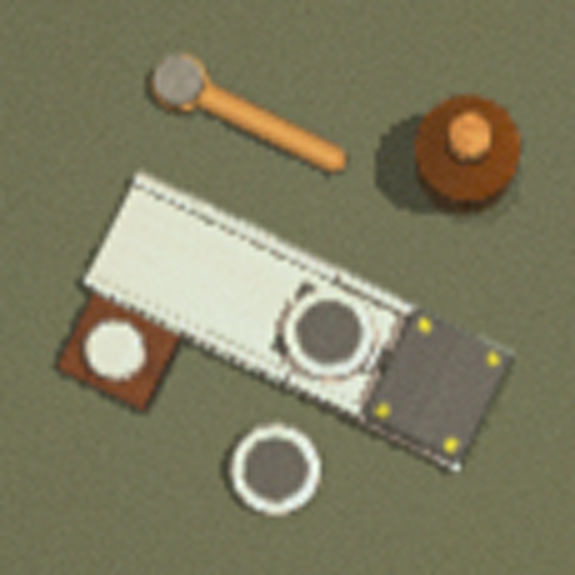

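View pics/sidec.png

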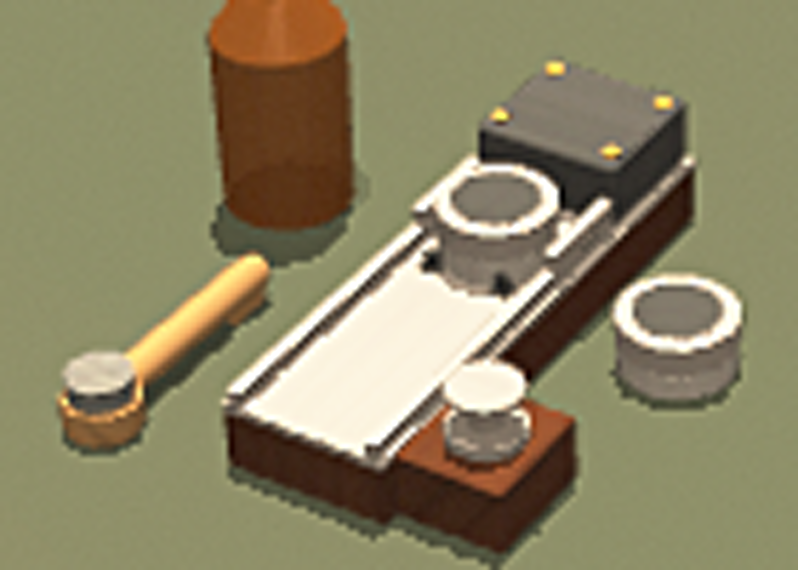

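```bash
cat > fit.py <<'E'
import numpy as np,pickle
from scipy.spatial.transform import Rotation as R
from scipy.optimize import least_squares
cam=pickle.load(open("cam.pkl","rb"))
def proj(c,P):
    p=R.from_euler("xyz",c["rotation"]).inv().apply(np.atleast_2d(P)-c["origin"])
    return np.c_[c["fx"]*p[:,0]/p[:,2]+c["cx"],c["fy"]*p[:,1]/p[:,2]+c["cy"]]
def world(q,P):
    return R.from_euler("z",q[2]).apply(np.atleast_2d(P)*1e-3)+[q[0],q[1],0]
E
python3 - <<'E'
from fit import *
M=[[-62,60,54],[0,-46,56],[37,95,30],[-37,95,30]]
top=(np.array([[115,350],[327,331],[137,175],[84,284]])+.5)/5-.5+[235,160]
side=(np.array([[486,386],[497,200],[228,405],[380,465]])+.5)/5.7-.5+[215,230]
def res(q,o=("top","side")):
    return np.concatenate([(proj(cam[n],world(q,M))-px).ravel() for n,px in(("top",top),("side",side)) if n in o])
for o in(("top","side"),("top",),("side",)):
    s=least_squares(res,[.5,.1,-.4],args=(o,)); print(o,s.x,s.fun.round(1))
    print(world(s.x,[[-62,60,54],[0,60,30]]))
    if len(o)==2: np.save("q.npy",s.x); q=s.x
# bystanders
from workcell import r
c=world(q,[-37,60,0])[0]
for z in (.12,.3):
  for yaw in (q[2],q[2]+np.pi): print(z,r.ik([c[0],c[1],z],[-np.pi/2,0,yaw]))
E
```

```text
('top', 'side') [ 0.61280921  0.08464703 -0.43479515] [-0.1  0.2  0.9  0.6  0.7 -0.4 -0.1  0.8 -0.2  0.4 -0.2  0.1 -0.8  0.4
  0.3  0.5]
[[0.58185139 0.16518034 0.054     ]
 [0.63808269 0.13906441 0.03      ]]
('top',) [ 0.61394372  0.08559545 -0.42891178] [-0.3 -0.1  0.6  0.1  0.2 -0.7 -0.5  0.6]
[[0.58251263 0.16594523 0.054     ]
 [0.6388966  0.14016059 0.03      ]]
('side',) [ 0.61219571  0.08327274 -0.4399229 ] [-0.   0.1  0.2 -0.2 -0.6 -0.1  0.4  0.1]
[[0.58165126 0.16396373 0.054     ]
 [0.6377479  0.13755981 0.03      ]]
0.12 [ 0.56288231  0.39125165 -0.27531164  0.         -0.90423304  2.14391519]
0.12 [ 0.56288231  0.39125165 -0.27531164  0.         -0.90423304 -0.99767747]
0.3 [ 0.56288231  0.25151868 -0.03984021  0.         -1.27943744  2.14391519]
0.3 [ 0.56288231  0.25151868 -0.03984021  0.         -1.27943744 -0.99767747]
```

```bash
cat >> fit.py <<'E'
q=np.load("q.npy")
A=np.radians(33)
OUT=np.array([-68,48.]); U=np.array([np.cos(A),np.sin(A)])
C=OUT+49.8*U                      # TCP in dispenser frame, mm
TC=world(q,[C[0],C[1],0])[0]
def tcp(z): return [TC[0],TC[1],z]
E
python3 - <<'E'
from fit import *
from workcell import r
import cv2
s=r.get_state()
best=min(([-np.pi/2,0,q[2]+A+k] for k in(0,np.pi)),key=lambda o:abs(r.ik(tcp(.3),o)[5]-s["joints"][5]))
np.save("rot.npy",best)
r.open_gripper()
r.goto(tcp(.3),best); r.movel(tcp(.105),vel=.1); r.hold(.3)
s=r.get_state(); print(C,best,s["ee_pos"],tcp(.105),s["force"],s["opening"],s["clock"])
for n,(u,v,w,h),f in(("side",(205,190,160,140),5),("top",(215,150,160,120),5)):
    p=r.read_camera(n)["pixels"][v:v+h,u:u+w,::-1]
    cv2.imwrite(f"pics/{n}1.png",cv2.resize(p,(800,600) if n=="top" else (686,600),interpolation=cv2.INTER_CUBIC))
E
```

```text
[-26.23420572  75.12302394] [-1.5707963267948966, 0, np.float64(3.282756155222249)] [0.62072285 0.16384197 0.10516442] [np.float64(0.6206595981767876), np.float64(0.1638308246722408), 0.105] [ 0.0871656  -1.54803749 -0.17204475] 0.08518059607296097 5.9917
```

View pics/side1.png

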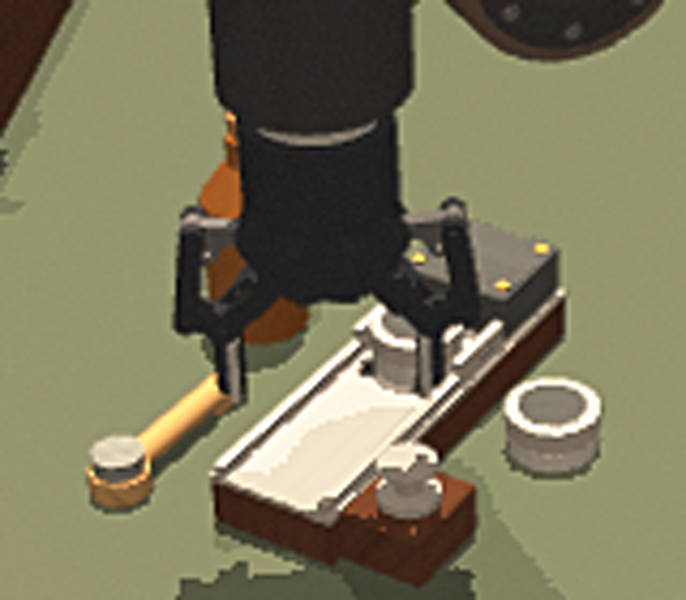

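View pics/top1.png

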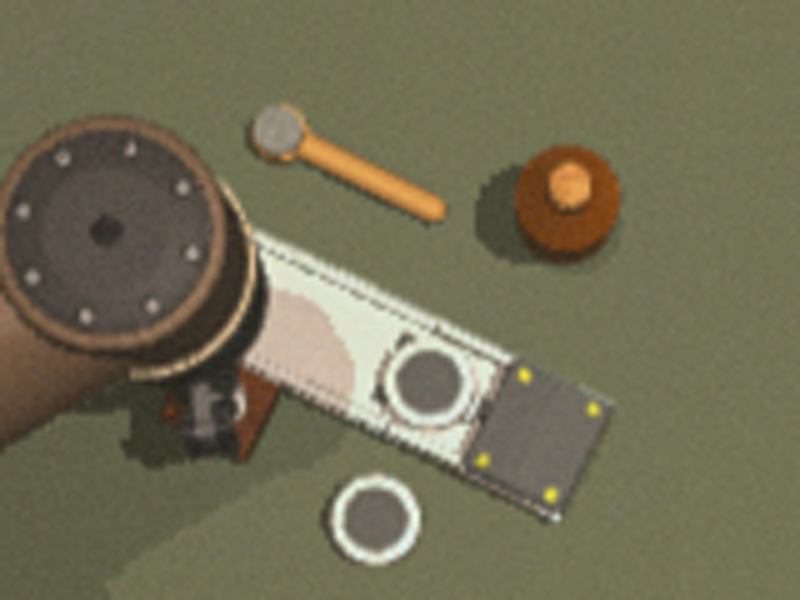

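Side view: fingertips at about (232,402) and (432,393) in the crop, hanging above the runway end and the plunger (410,455). I'll solve their height from the predicted xy.

```bash
python3 - <<'E'
from fit import *
c=cam["side"]
for z in(65,75,80,85,90,95):
    P=[[*(C-49.8*U),z],[*(C+49.8*U),z]]
    print(z,((proj(c,world(q,P))-[205,190])*4.2875).round(0).tolist())
# finger footprint corners at z=80, for comparison with the picture
v=np.array([-U[1],U[0]])
for s in(-1,1):
    print([ (((proj(c,world(q,[*(C+s*49.8*U+a*7.25*U+b*11*v),80]))[0])-[205,190])*4.2875).round(0).tolist() for a in(-1,1) for b in(-1,1)])
E
```

```text
65 [[428.0, 436.0], [230.0, 442.0]]
75 [[428.0, 420.0], [229.0, 426.0]]
80 [[427.0, 412.0], [228.0, 418.0]]
85 [[427.0, 403.0], [227.0, 410.0]]
90 [[427.0, 395.0], [227.0, 402.0]]
95 [[427.0, 387.0], [226.0, 393.0]]
[[441.0, 398.0], [442.0, 424.0], [413.0, 399.0], [413.0, 425.0]]
[[244.0, 404.0], [242.0, 431.0], [215.0, 405.0], [212.0, 431.0]]
```

Lateral position agrees within about 1 mm. The tip height reads about 93 mm, so the tips are roughly 12 mm ahead of the TCP (gripper open). Now press.

```bash
python3 - <<'E'
from fit import *
from workcell import r
import cv2
print(r.movel(tcp(.071),vel=.06,threshold=4),r.get_state()["force"],r.get_state()["ee_pos"][2])
r.hold(.2)
f0=r.get_state()["force"]
print(r.movel(tcp(.051),vel=.05,threshold=13))
r.hold(.8)
s=r.get_state(); print(s["ee_pos"],s["force"]-f0,s["clock"])
for n,(u,v,w,h) in(("side",(205,210,160,120)),("top",(215,150,160,120))):
    p=r.read_camera(n)["pixels"][v:v+h,u:u+w,::-1]
    cv2.imwrite(f"pics/{n}2.png",cv2.resize(p,(800,600),interpolation=cv2.INTER_CUBIC))
E
```

```text
False [-0.0461509   0.84478509  0.22679405] 0.07090549591249533
True
[0.62175807 0.16446472 0.05393659] [-2.9117713   0.97772097  9.40162183] 8.2083
```

View pics/side2.png

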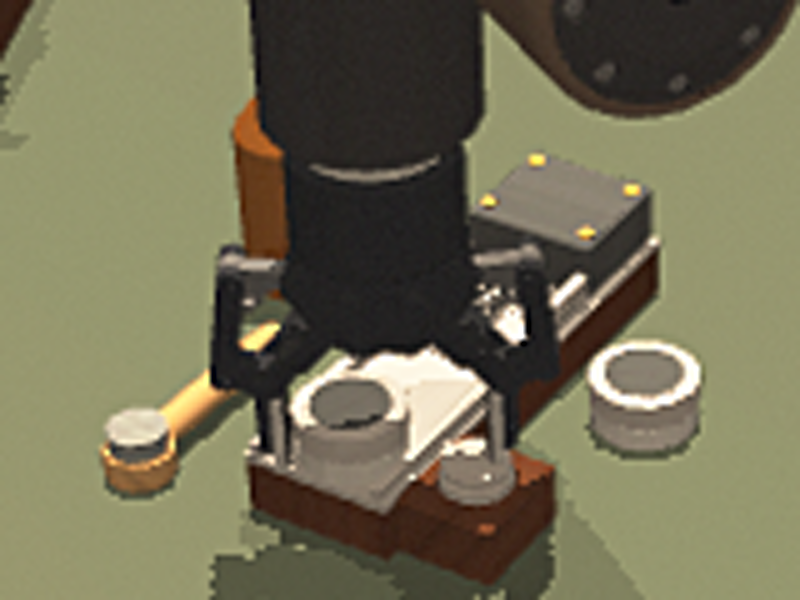

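The tin stands flat on the runway, its top at about (350,405) in the crop, held by the left finger, with the plunger down. I'll check its y before lifting.

```bash
python3 - <<'E'
from fit import *
px=np.array([350,405])/5+[205,210]-.4
s=least_squares(lambda p:proj(cam["side"],world(q,[*p,56]))[0]-px,[0,60]); print(s.x)
E
```

```text
[-2.12624184 68.11437905]
```

View pics/top2.png

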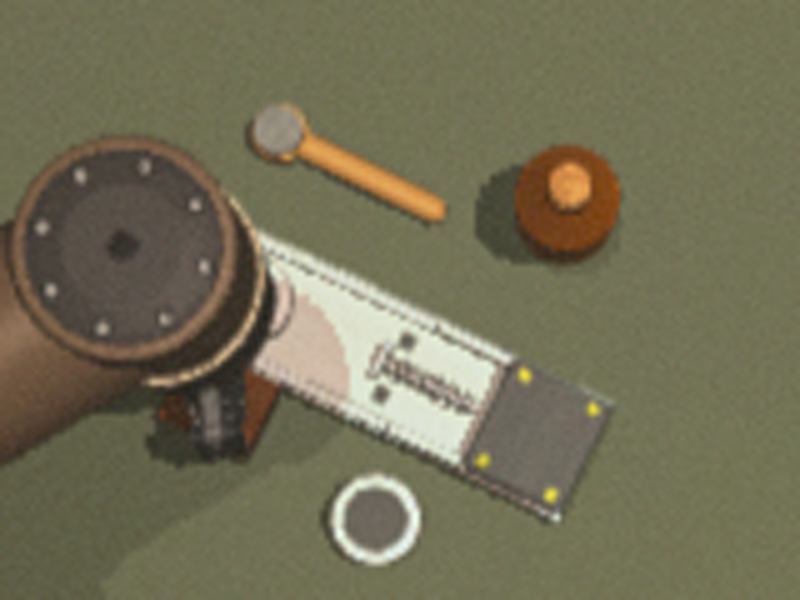

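Tin y is about 68 mm, as predicted. The top view shows the spring pusher extended and the bystanders unmoved. Lifting straight up, slowly.

```bash
python3 - <<'E'
from fit import *
from workcell import r
import cv2
p=r.get_state()["ee_pos"]
r.movel([p[0],p[1],.1],vel=.04); r.movel([p[0],p[1],.28],vel=.12); r.hold(.5)
s=r.get_state(); print(s["ee_pos"],s["force"],s["clock"])
c=r.read_camera("side")["pixels"][210:330,205:365,::-1]
cv2.imwrite("pics/side3.png",cv2.resize(c,(800,600),interpolation=cv2.INTER_CUBIC))
E
```

```text
[0.62173395 0.16443162 0.27999382] [ 0.28340208  0.23369786 -0.02737651] 11.775
```

View pics/side3.png

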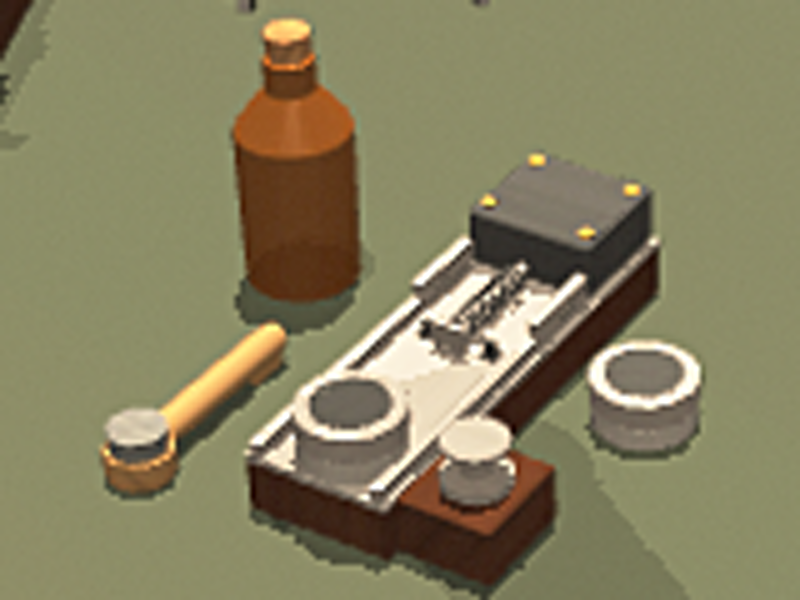

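The tin stands flat at the same spot, about (352,405), the plunger is back up at (476,440), and the gate prongs are up. The fingers are clear, so I'll hand in.

```bash
python3 -c "
from workcell import r
print(r.sign_off())"
```

```text
the job is handed in; nothing more can be done
None
```

The tin was popped, stopped by the finger and left standing on the runway, and I handed the job in at about 11.8 s on the clock. Sign-off gives no verdict, so the result below rests on my own checks.

- **Setup:** The fully open fingers stand about 100 mm apart, too wide for the 62 mm between plunger and runway centre line. I turned the gripper 33° from the dispenser's x axis, so one tip pressed the plunger off-centre and the other stood across the runway near its end.
- **Press:** The downward move stopped on force, with about 9 N on the plunger, against 5 N for its spring fully down. I held it there for more than 0.8 s.
- **Tin:** It stopped at dispenser y of about 68 mm, measured from the side camera and within the allowed 6 to 85 mm. It is farther along than the suggested 20 to 30 mm because the finger stood farther out.
- **After the lift:** The last side picture shows the tin flat at the same spot, the plunger and gate prongs back up, and the fingers well clear. The spare tin, bottle and dauber had not moved.
- **Not checked again:** The big tin, brush and jar were outside the last picture's crop, but the arm did not work near them.

No check failed. The one disagreement was that the fingertips read about 12 mm ahead of the TCP instead of 25 mm, which fits the 13 mm setback of the open gripper.

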